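Load and close a denture flask

TASK

Put the small denture flask together on the blue stand, in this order: set the brass base in the middle of the stand, stand the cast with the pink gum and white teeth in the base's well, put the aluminium ring over it onto the base, and close it with the brass lid, each part fully seated and let go of before you take the next. Keep the cast upright all the time, and leave the bare yellow cast, the green bowl and the amber jar where they are.

Things in the scene. Friction and masses are not known exactly. Their poses are not given: they have to be found in the camera images.
- stand: Fixed round flask stand: a grey flange 100 mm across and 5 mm thick with a flat blue disc 88 mm across on it. Origin on its axis at table level, z up; the top of the blue disc, where the base goes, is 10 mm above the origin. Its place differs at each start.
- base: Loose round brass flask base, 350 g. 66 mm across from the bottom up to a flat shoulder 24 mm high (grip these upright sides). On the shoulder a tapered collar, 55 mm across at its foot, 50 mm at its rim, 31 mm above the bottom. Inside, a round well at least 44 mm wide, its pale flat floor 18 mm above the bottom. Origin: centre of the underside, z up.
- cast: Loose off-white cast, pink gum arch and white teeth on top, 80 g, 40 mm high. Foot: disc 39 mm across, 14 mm high. Above it a block 28 (x) by 30 mm (y), upright sides 14 to 34 mm high: grip near its top, fingertips 16 mm or more above the underside, to clear the base's collar. Origin: centre of the underside, z up. Seated: 18 mm above the base's origin, 3 mm play, any turn.
- ring: Loose aluminium ring (tube open at both ends), 150 g: outer diameter 66 mm, inner 59 mm, 44 mm high. Origin: centre of its lower end, z up. Seated, it surrounds the base's collar and rests on the shoulder, its origin 24 mm above the base's origin, with about 2 mm of play all round.
- lid: Loose round brass lid, 200 g: a tapered plug below (46 mm across at the bottom, 52 at the top, 6 mm deep), a disc 66 mm across from 6 to 16 mm high, on top an upright dark boss 20 mm in diameter, from 16 to 38 mm high, to grip. Origin: centre of the plug's underside, z up. Seated, plug inside the ring and disc on its upper end: origin 38 mm above the ring's origin, 3 mm play.
- barecast: Bystander, to be left alone: a bare cast all of yellow stone, with no pink and no teeth, else of the same shape and size as the toothed cast (39 mm across, 38 mm high). Loose. Origin at the centre of the underside.
- bowl: Bystander, to be left alone: loose green mixing bowl, 90 mm across the rim, 50 mm high. Origin at the centre of the underside.
- jar: Bystander, to be left alone: loose amber jar with white cap, 52 mm across, 58 mm high. Origin at the centre of the underside.
Mind the look-alikes: they are no part of the job. Leave any red look-alike of the lid alone.

How it is judged:
By the outcome, as a careful person would: the job done as asked, in the order asked, and still so for the second after the job is handed in, with the robot touching nothing.
It also fails if it takes over 118 s, if anything falls off the work surface, if the arm or the gripper's body presses on something with over 40 N, if the wrist force passes 120 N, or if a joint passes its speed limit or range.

ROBOT

A 7-joint arm with a two-finger parallel gripper is mounted at the origin on the work surface. World frame = base frame: x ahead of the robot, y to its left, z up, the work surface at z = 0. Lengths are in m, angles in rad, forces in N, time in s.
With the tool pointing down it reaches from about 0.4 to 0.85 m from the base axis. Payload 10.4 kg.
Tool frame: the origin (TCP) lies between the finger pads; the fingertips stand 14 mm ahead of it and the grasp point (between the pads) lies 5 mm behind it; z points along the fingers, y is the line along which they close (so a half turn about z gives the same grasp; the last joint's range is limited). The gripper opens to 87 mm and grips with 3 to 60 N. Pads are 19 mm wide; open, the fingers measure 117 mm over their backs; the gripper's body (75 mm by 190 mm) begins 51 mm behind the grasp point.
Start: joints at [-1.295, 0.332, -0.065, 1.46, 0.022, 1.35, -0.088], TCP at [0.184, 0.597, 0.237] pointing down, gripper open.
Joint ranges: [-2.6, 2.6], [-0.5, 2.12], [-1.47, 1.34], [0.16, 2.42], [-1.27, 4.41], [0.06, 2.06], [-2.6, 2.6]. Speed limits (rad/s): [2.22, 2.22, 2.79, 2.79, 3.14, 3.14, 3.14].

INTERFACE

Orientations are given as a unit quaternion [x, y, z, w].
In Python, from bench import * gives the robot as it stands.
- The arm moves only by the tool drive_tool, never from a script. Its argument "deltas" is a list of rows, each a list of 7 numbers: the turn, a rotation vector about the tool's x, y, z in degrees, then the shift along the tool's x, y, z in m, then the closure, from -1 (fully open) to 1 (shut). A call has 1 to 12 rows; each row is the pose to reach, as a shift and turn from the pose commanded when the call began, along the tool's axes at that moment; what a row does not reach only later rows make up. A row lasts 1/10 s, in which the tool goes at most 50 mm and 8.59 degrees, less where a joint would pass 70% of its speed; a pose out of reach is approached as far as the arm can. A call with a gripper value outside its range is refused whole. The fingers move at their own pace and stop on an object; "squeeze" is the grip in N (left out, the last holds). Time passes only in rows, so rows that repeat a pose let the fingers close. It gives the time, the measured TCP pose, the force and the opening at its end, in the units of the state.
- read_state(): the state, without advancing time (a new reading comes with each control period).
- camera(name): name is "scene" or "top"; returns (picture, depth): 384x512x3 uint8, red, green, blue; 384x512 float32, m along the optical axis (not along the pixel's ray), 0 where there is no reading.
- camera_params(name): a dict with "K" (3x3 intrinsics, pixels), "k1" (the pictures are not rectified: a ray, as slopes to the right and down, at radius r is drawn at 1 + k1 r^2 times it, then the intrinsics apply), "R" (3x3) and "t" (3): a world point X has camera coordinates R X + t. Camera axes: x right, y down, z forward; pixel columns grow to the right and rows downward; lengths in m; the calibration is good to about 2 mm. A picture is of the moment at which its call begins. camera_params takes no time and is no camera call.
- close_job(): hands the job in, once; it reports no verdict.
Trained networks look in the newest picture that a camera, given by its name, has taken for a name from the list of things; names that differ only in an ending like _2 or _b are one class to them, and where a whole thing is asked for, a point or a joint stands for the part that bears it (a point fixed in the world has none). Each returns a list of dicts, best first, with "score" (0 to 1); they miss things now and then, are a little off and sometimes report something else, mostly with a low value. They report only what shows in the picture. A call takes as long as a camera call. They do not tell look-alikes from the thing itself.
- outline_of(label, camera): "pixels" (384x512 bool, what is visible of it) and "location" ([column, row] as shares, 0 to 1, of the picture: columns of its width, rows of its height, amid what is visible of it).
- tip_of(label, camera): "location" ([column, row] as shares, 0 to 1, of the picture: columns of its width, rows of its height: a listed point, or the origin of a listed thing).
The state is a dict: "time": time; "joint_positions": joint angles; "joint_vel": joint speeds; "joint_torque": joint torques, N m; "ee_pos": TCP position; "eef_rot": TCP orientation; "ft_force": force on the tool from outside, world axes, zero at the start; "torque": the same for the moment, N m; "width": finger opening in m.
Only numpy, scipy, OpenCV 4.12 (cv2) and the standard library are available. Lean on these libraries where they do the work, as an engineer would, in place of code of your own. Each camera call takes 0.05 s, during which the arm holds its last target. There are 200 camera calls.

## Working session

There is one attempt and no reset: what is moved stays moved. The work goes in short steps, Python scripts to look and compute and a tool call to move; the robot and the scene stay as the last step left them, time stands still between calls to the robot, and variables do not carry over. Pictures are saved under pics/ and viewed, on a budget of 14 in all, crops included, one or two more only if the job needs it, and the job is handed in when it is done.

Besides the shell and the picture viewer there is one more tool, called after "Request:" as name(argument=value, ...), one argument or row to a line, values as JSON. drive_tool: Moves the arm, as the interface text tells. Its arguments: {"type":"object","properties":{"deltas":{"type":"array"},"squeeze":{"type":"number"}},"required":["deltas"]}

```bash
mkdir -p pics; ls; cat > h.py <<'E'
from bench import *
import numpy as np, cv2
def unproj(cam,uv,depth=None,z=None):
    p=camera_params(cam);K=np.array(p["K"]);R=np.array(p["R"]);t=np.array(p["t"]);uv=np.atleast_2d(uv).astype(float)
    n=cv2.undistortPoints(uv[:,None],K,np.array([p["k1"],0,0,0,0.]))[:,0]
    d=np.c_[n,np.ones(len(n))]
    if depth is None:
        C=-R.T@t; w=d@R; return C+w*((z-C[2])/w[:,2])[:,None]
    return (d*np.asarray(depth)[:,None]-t)@R
def cloud(cam,D,mask):
    v,u=np.nonzero(mask&(D>0)); return unproj(cam,np.c_[u,v],D[v,u]),u,v
def snap(cam,fn):
    I,D=camera(cam); cv2.imwrite(fn,I[:,:,::-1]); return I,D
def tool():
    s=read_state(); return s
E
python3 - <<'E'
from h import *
for c in("scene","top"):
    I,D=snap(c,f"pics/{c}0.png"); np.save(f"{c}0.npy",D)
    p=camera_params(c);print(c,np.round(-np.array(p["R"]).T@p["t"],3),np.round(p["R"],2).tolist(),p["K"][0][0],p["k1"])
    for l in("stand","base","cast","ring","lid","barecast","bowl","jar"):
        for o in outline_of(l,c)[:3]:
            P,u,v=cloud(c,D,o["pixels"])
            if len(P)==0: continue
            top=np.percentile(P[:,2],97); T=P[P[:,2]>top-.004]
            print(l,round(o["score"],2),"px",int(u.mean()),int(v.mean()),len(P),"top",np.round(top,3),"min",np.round(P.min(0),3),"max",np.round(P.max(0),3),"topmean",np.round(T.mean(0),3))
s=read_state();print(s["time"],s["ee_pos"],s["eef_rot"],s["width"],s["ft_force"])
E
```

```text
pics
scene [0.944 0.185 0.776] [[-0.42, 0.91, 0.0], [0.76, 0.36, -0.54], [-0.49, -0.23, -0.84]] 427.63313124260895 -0.1293164810845776
stand 0.79 px 126 188 1327 top 0.011 min [ 0.544 -0.343 -0.004] max [ 0.642 -0.244  0.014] topmean [ 0.593 -0.294  0.009]
base 0.83 px 316 208 818 top 0.03 min [ 0.421  0.073 -0.003] max [0.505 0.136 0.032] topmean [0.476 0.104 0.029]
cast 0.8 px 404 294 409 top 0.039 min [ 0.551  0.304 -0.002] max [0.602 0.345 0.041] topmean [0.583 0.325 0.038]
lid 0.91 px 343 275 832 top 0.037 min [0.559 0.174 0.005] max [0.624 0.235 0.04 ] topmean [0.591 0.205 0.037]
lid 0.85 px 268 280 912 top 0.037 min [ 0.629  0.043 -0.004] max [0.693 0.111 0.039] topmean [0.661 0.08  0.036]
barecast 0.69 px 237 169 276 top 0.036 min [ 0.416 -0.117 -0.002] max [ 0.475 -0.069  0.038] topmean [ 0.456 -0.086  0.034]
bowl 0.61 px 183 113 1031 top 0.049 min [ 0.329 -0.35  -0.005] max [ 0.42  -0.225  0.052] topmean [ 0.374 -0.271  0.047]
bowl 0.55 px 406 209 745 top 0.058 min [ 0.371  0.252 -0.003] max [0.433 0.309 0.06 ] topmean [0.406 0.278 0.057]
jar 0.61 px 406 209 773 top 0.058 m
[... 1067 characters left out ...]
  0.172 0.008] max [0.621 0.231 0.042] topmean [0.593 0.202 0.037]
barecast 0.58 px 290 225 187 top 0.039 min [ 0.438 -0.111 -0.006] max [ 0.475 -0.07   0.042] topmean [ 0.459 -0.09   0.038]
bowl 0.98 px 362 257 949 top 0.051 min [ 0.33  -0.316 -0.004] max [ 0.42  -0.227  0.056] topmean [ 0.378 -0.273  0.049]
jar 0.74 px 148 241 370 top 0.061 min [ 0.384  0.251 -0.002] max [0.433 0.302 0.063] topmean [0.407 0.277 0.059]
jar 0.54 px 298 149 115 top 0.047 min [ 0.62  -0.137  0.001] max [ 0.684 -0.081  0.049] topmean [ 0.65  -0.108  0.045]
0.9 [0.18398468 0.59732074 0.23658254] [1.48836764e-01 9.88861778e-01 3.89431953e-05 5.17113698e-06] 0.0870846179758389 [ 0.12275521 -0.28820985 -0.58354782]
```

View pics/scene0.png

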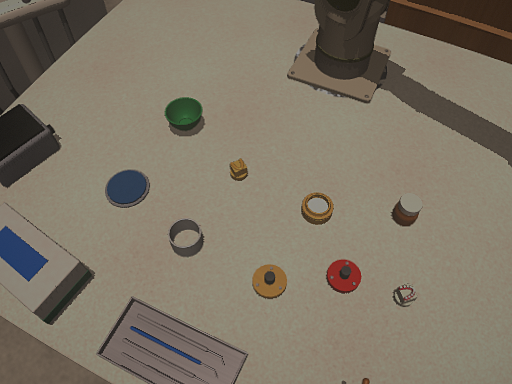

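View pics/top0.png

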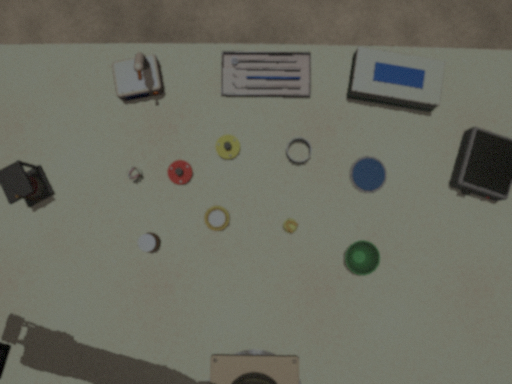

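```bash
cat >> h.py <<'E'
PROF={"stand":[(50,0),(50,5),(44,10)],"base":[(33,0),(33,24),(27.5,24),(25,31)],"ring":[(33,0),(33,44)],"lid":[(23,0),(26,6),(33,6),(33,16),(10,16),(10,38)],"cast":[(19.5,0),(19.5,14),(14.5,14),(14.5,36)]}
def project(cam,X):
    p=camera_params(cam);R=np.array(p["R"])
    return cv2.projectPoints(X,cv2.Rodrigues(R)[0],np.array(p["t"]),np.array(p["K"]),np.array([p["k1"],0,0,0,0.]))[0][:,0]
def hullc(pts):
    h=cv2.convexHull(np.float32(pts)); m=cv2.moments(h); return np.array([m["m10"],m["m01"]])/m["m00"],m["m00"]
def fit(cam,name,mask,z0=0.,xy=(.5,0.)):
    "xy of a round part at height z0 by matching hull centroids of mask and model"
    n,lab,st,_=cv2.connectedComponentsWithStats(mask.astype(np.uint8)); k=1+np.argmax(st[1:,4])
    v,u=np.nonzero(lab==k); c,a=hullc(np.r_[np.c_[u-.5,v-.5],np.c_[u+.5,v+.5],np.c_[u+.5,v-.5],np.c_[u-.5,v+.5]])
    th=np.linspace(0,2*np.pi,60); M=np.array([[r*np.cos(t),r*np.sin(t),z] for r,z in PROF[name] for t in th])/1e3+[0,0,z0]
    xy=np.array(xy,float)
    for _ in range(8):
        mc,ma=hullc(project(cam,M+[*xy,0]))
        xy+=(unproj(cam,c,z=z0+.015)-unproj(cam,mc,z=z0+.015))[0,:2]
    return xy,a/ma
def go(xy,z,yaw):
    "shift/turn in tool axes from the measured pose to world xy,z, tool down with y axis at yaw deg"
    from scipy.spatial.transform import Rotation as Ro
    s=read_state();R0=Ro.from_quat(s["eef_rot"]);y=np.radians(yaw)
    T=Ro.from_matrix(np.c_[[np.sin(y)*1,-np.cos(y),0],[np.cos(y),np.sin(y),0],[0,0,-1]])
    T2=Ro.from_matrix(T.as_matrix()@np.diag([-1,-1,1.]))
    rv=min([(R0.inv()*t).as_rotvec(degrees=True) for t in(T,T2)],key=np.linalg.norm)
    print("turn",np.round(rv,1),"shift",np.round(R0.inv().apply(np.r_[xy,z]-s["ee_pos"]),4))
E
python3 - <<'E'
from h import *
G={"stand":(.593,-.294),"base":(.473,.102),"cast":(.583,.324),"ring":(.652,-.109),"lid":(.661,.079)}
for c in("scene","top"):
    I,D=camera(c)
    for l,g in G.items():
        for o in outline_of(l,c):
            xy,a=fit(c,l,o["pixels"],0,g)
            if np.hypot(*(xy-g))<.02: print(c,l,round(o["score"],2),np.round(xy,4),"area ratio",round(a,2))
    if c=="scene":
        o=outline_of("cast",c)[0];P,u,v=cloud(c,D,o["pixels"]);q=P[P[:,2]>.022]
        print("rect",cv2.minAreaRect(np.float32(q[:,:2]*1e3)))
        big=cv2.resize(I[270:320,380:430,::-1],(600,600),interpolation=cv2.INTER_CUBIC);cv2.imwrite("pics/cast.png",big)
go((.473,.102),.15,0)
E
```

```text
scene stand 0.95 [ 0.5914 -0.2952] area ratio 1.04
scene base 0.91 [0.4718 0.1039] area ratio 1.05
scene cast 0.59 [0.5812 0.3251] area ratio 1.02
scene ring 0.86 [ 0.652  -0.1067] area ratio 1.01
scene lid 0.86 [0.6602 0.0794] area ratio 1.02
rect ((583.1033325195312, 324.3099060058594), (28.18108367919922, 28.58013343811035), 40.907894134521484)
top stand 0.96 [ 0.5937 -0.2954] area ratio 1.01
top base 0.66 [0.4732 0.1018] area ratio 1.04
top cast 0.77 [0.5863 0.3261] area ratio 0.94
top lid 0.55 [0.663  0.0767] area ratio 1.04Traceback (most recent call last):
  File "<stdin>", line 13, in <module>
  File "h.py", line 36, in go
    T=Ro.from_matrix(np.c_[[np.sin(y)*1,-np.cos(y),0],[np.cos(y),np.sin(y),0],[0,0,-1]])
  File "scipy/spatial/transform/_rotation.pyx", line 1143, in scipy.spatial.transform._rotation.Rotation.from_matrix
ValueError: Non-positive determinant (left-handed or null coordinate frame) in rotation matrix 0: [[ 0.  1.  0.]
 [-1.  0.  0.]
 [ 0.  0. -1.]].
```

View pics/cast.png

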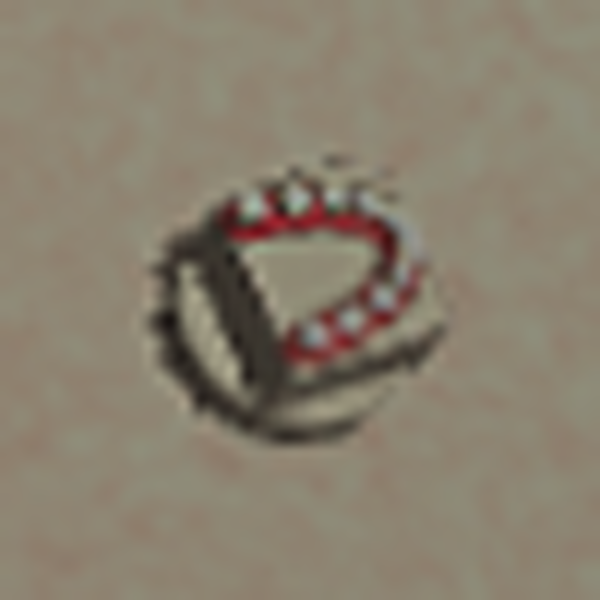

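```bash
sed -i 's/\[np.sin(y)\*1,-np.cos(y),0\]/[-np.sin(y),np.cos(y),0]/' h.py; python3 - <<'E'
from h import *
e=unproj("scene",np.array([[215,225],[275,395],[430,340]])/12+[380,270],z=.034)
for a in(e[1]-e[0],e[2]-e[1]):print(np.degrees(np.arctan2(a[1],a[0])),np.hypot(*a[:2]))
go((.4725,.103),.15,0)
E
```

```text
35.21476444973617 0.027844421286898142
132.35771297632027 0.02710852273434274
turn [ 0.  -0.  72.9] shift [-0.4213 -0.3875  0.0865]
```

Request:
drive_tool(
  deltas=[
    [0,0,73,-0.4213,-0.3875,0.0865,-1],
    [0,0,73,-0.4213,-0.3875,0.0865,-1],
    [0,0,73,-0.4213,-0.3875,0.0865,-1],
    [0,0,73,-0.4213,-0.3875,0.0865,-1],
    [0,0,73,-0.4213,-0.3875,0.0865,-1],
    [0,0,73,-0.4213,-0.3875,0.0865,-1],
    [0,0,73,-0.4213,-0.3875,0.0865,-1],
    [0,0,73,-0.4213,-0.3875,0.0865,-1],
    [0,0,73,-0.4213,-0.3875,0.0865,-1],
    [0,0,73,-0.4213,-0.3875,0.0865,-1],
    [0,0,73,-0.4213,-0.3875,0.0865,-1],
    [0,0,73,-0.4213,-0.3875,0.0865,-1],
  ],
)

```text
time: 2.75
ee_pos: [0.4738, 0.0991, 0.15]
eef_rot: [0.709, 0.705, 0.0, 0.0]
ft_force: [-0.4, 0.1, 0.3]
width: 0.0868
```

Request:
drive_tool(
  deltas=[
    [0,0,0,0,0,0,-1],
    [0,0,0,0,0,0,-1],
    [0,0,0,0,0,0,-1],
    [0,0,0,0,0,0,-1],
  ],
)

```text
time: 3.15
ee_pos: [0.4722, 0.1044, 0.1502]
eef_rot: [0.707, 0.707, 0.0, -0.0]
ft_force: [0.3, -1.0, 0.1]
width: 0.0872
```

```bash
python3 - <<'E'
from h import *
go((.4725,.103),.017,0); s=read_state(); print(s["joint_positions"],s["time"],s["ft_force"])
E
```

```text
turn [ 0. -0.  0.] shift [-0.0014  0.0003  0.1332]
[-0.74969255  0.08408063  0.46192011  1.95686417 -0.04236693  1.1094701
 -0.27007914] 3.15 [ 0.27308543 -1.03717524  0.05198814]
```

Request:
drive_tool(
  deltas=[
    [0,0,0,0,0,0.04,-1],
    [0,0,0,0,0,0.08,-1],
    [0,0,0,0,0,0.11,-1],
    [0,0,0,0,0,0.125,-1],
    [0,0,0,0,0,0.132,-1],
    [0,0,0,0,0,0.132,-1],
    [0,0,0,0,0,0.132,0.3],
    [0,0,0,0,0,0.132,0.6],
    [0,0,0,0,0,0.132,0.8],
    [0,0,0,0,0,0.132,0.8],
    [0,0,0,0,0,0.132,0.8],
    [0,0,0,0,0,0.132,0.8],
  ],
  squeeze=20,
)

```text
time: 4.35
ee_pos: [0.4727, 0.1033, 0.0186]
eef_rot: [0.708, 0.706, 0.0, -0.0]
ft_force: [-3.1, 0.0, 7.2]
width: 0.0663
```

Request:
drive_tool(
  deltas=[
    [0,0,0,0,0,0,0.8],
    [0,0,0,0,0,0,0.8],
    [0,0,0,0,0,-0.01,0.8],
    [0,0,0,0,0,-0.03,0.8],
    [0,0,0,0,0,-0.06,0.8],
    [0,0,0,0,0,-0.08,0.8],
    [0,0,0,0,0,-0.08,0.8],
    [0,0,0,0,0,-0.08,0.8],
  ],
  squeeze=35,
)

```text
time: 5.15
ee_pos: [0.4723, 0.103, 0.0979]
eef_rot: [0.708, 0.706, 0.0, -0.0]
ft_force: [0.2, -0.2, -3.2]
width: 0.0661
```

```bash
python3 - <<'E'
from h import *
s=read_state();print(s["time"],s["ee_pos"],s["ft_force"],s["width"])
go((.5925,-.2953),.1,0)
for c in("scene","top"):
    camera(c); z=s["ee_pos"][2]-.018
    for o in outline_of("base",c):
        print(c,round(o["score"],2),fit(c,"base",o["pixels"],z,s["ee_pos"][:2]))
E
```

```text
5.15 [0.47233847 0.10303956 0.0978794 ] [ 0.1670868  -0.19011622 -3.18715133] 0.0660687916048191
turn [ 0.  -0.  -0.1] shift [-0.3981  0.1209 -0.0023]
```

Request:
drive_tool(
  deltas=[
    [0,0,0,-0.015,0.005,0,0.8],
    [0,0,0,-0.05,0.015,0,0.8],
    [0,0,0,-0.09,0.027,0,0.8],
    [0,0,0,-0.13,0.039,0,0.8],
    [0,0,0,-0.17,0.052,0,0.8],
    [0,0,0,-0.21,0.064,0,0.8],
    [0,0,0,-0.25,0.076,0,0.8],
    [0,0,0,-0.29,0.088,0,0.8],
    [0,0,0,-0.33,0.1,0,0.8],
    [0,0,0,-0.365,0.111,0,0.8],
    [0,0,0,-0.39,0.118,0,0.8],
    [0,0,0,-0.398,0.12,0,0.8],
  ],
)

```text
time: 6.55
ee_pos: [0.5907, -0.2988, 0.0967]
eef_rot: [0.709, 0.705, -0.001, -0.0]
ft_force: [-0.0, -0.4, -2.8]
width: 0.0661
```

Request:
drive_tool(
  deltas=[
    [0,0,0,0,0,0,0.8],
    [0,0,0,0,0,0,0.8],
    [0,0,0,0,0,0,0.8],
  ],
)

```text
time: 6.85
ee_pos: [0.5919, -0.2933, 0.0977]
eef_rot: [0.707, 0.707, 0.0, -0.001]
ft_force: [0.2, -0.1, -3.5]
width: 0.0659
```

```bash
python3 - <<'E'
from h import *
for i in range(1):
    go((.5925,-.2953),.028,0)
for c in("scene","top"):
    I,D=snap(c,f"pics/carry_{c}.png")
    for l,z in(("base",.08),("stand",0)):
      for o in outline_of(l,c):
        print(c,l,round(o["score"],2),fit(c,l,o["pixels"],z,(.59,-.29)))
s=read_state();print(s["time"],s["ee_pos"],s["ft_force"],s["width"],s["joint_positions"])
a=cv2.imread("pics/carry_scene.png");cv2.imwrite("pics/carry.png",cv2.resize(a[60:260,30:230],(600,600)))
E
```

```text
turn [-0.  -0.1 -0. ] shift [-0.0021  0.0006  0.0697]
scene base 0.77 (array([ 0.59125697, -0.2815426 ]), 0.7240720681980006)
scene stand 0.58 (array([ 0.59458226, -0.29171013]), 0.9474656400680743)
top base 0.63 (array([ 0.59438622, -0.26890454]), 0.2175556982615939)
top stand 0.94 (array([ 0.60042902, -0.27139838]), 0.44371625159889894)
7.15 [ 0.59183355 -0.29480522  0.09816631] [-0.4037886   0.20967136 -3.28541005] 0.06623735584329027 [-0.04721948  0.57558943  0.61145543  1.54042075 -0.3518969   1.13723771
  0.63588893]
```

View pics/carry.png

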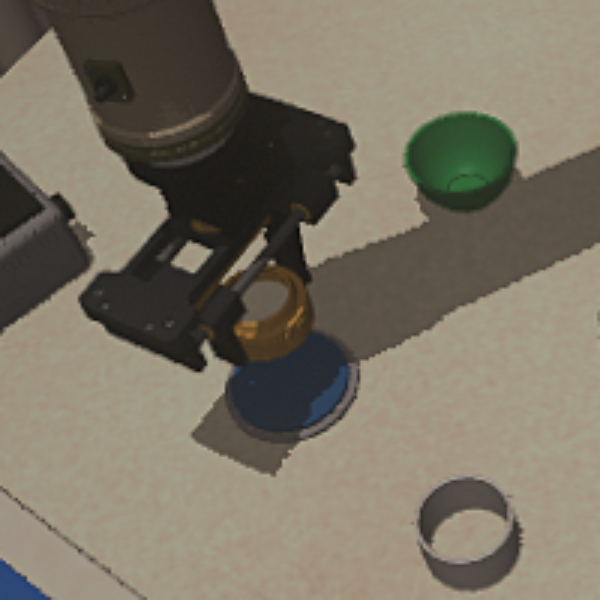

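Request:
drive_tool(
  deltas=[
    [0,0,0,-0.001,0,0.02,0.8],
    [0,0,0,-0.001,0,0.045,0.8],
    [0,0,0,-0.001,0,0.058,0.8],
    [0,0,0,-0.001,0,0.065,0.8],
    [0,0,0,-0.001,0,0.0685,0.8],
    [0,0,0,-0.001,0,0.07,0.8],
    [0,0,0,-0.001,0,0.07,0.8],
  ],
)

```text
time: 7.85
ee_pos: [0.5922, -0.2966, 0.0289]
eef_rot: [0.708, 0.706, 0.0, 0.001]
ft_force: [0.3, 0.2, -3.2]
width: 0.0658
```

Request:
drive_tool(
  deltas=[
    [0,0,0,0,0,0,-0.4],
    [0,0,0,0,0,0,-1],
    [0,0,0,0,0,0,-1],
    [0,0,0,0,0,-0.01,-1],
    [0,0,0,0,0,-0.05,-1],
    [0,0,0,0,0,-0.1,-1],
    [0,0,0,0.05,0,-0.1,-1],
    [0,0,0,0.1,0,-0.1,-1],
    [0,0,0,0.15,0,-0.1,-1],
    [0,0,0,0.2,0,-0.1,-1],
    [0,0,0,0.25,0,-0.1,-1],
  ],
)

```text
time: 8.95
ee_pos: [0.5923, -0.0444, 0.1292]
eef_rot: [0.708, 0.706, 0.001, 0.0]
ft_force: [0.1, -0.1, 0.0]
width: 0.0872
```

```bash
python3 - <<'E'
from h import *
for c in("scene","top"):
    I,D=snap(c,f"pics/b1_{c}.png")
    for l,z in(("base",.01),("stand",0)):
      for o in outline_of(l,c)[:2]:
        print(c,l,round(o["score"],2),fit(c,l,o["pixels"],z,(.59,-.29)))
    for o in outline_of("cast",c)[:2]: print("cast",fit(c,"cast",o["pixels"],0,(.58,.32)))
    for o in outline_of("base",c)[:1]:
        P,u,v=cloud(c,D,o["pixels"]);print(np.percentile(P[:,2],[50,90,97]))
go((.5825,.325),.15,40)
a=cv2.imread("pics/b1_scene.png");cv2.imwrite("pics/b1.png",cv2.resize(a[150:230,85:165],(600,600),interpolation=2))
E
```

```text
scene base 0.86 (array([ 0.59199098, -0.29459982]), 1.0294320193468534)
scene stand 0.54 (array([0.65675769, 0.07827695]), 0.49215182837672805)
cast (array([0.58186192, 0.32397858]), 1.0298678276408348)
[0.02921535 0.03831897 0.04008549]
top base 0.72 (array([ 0.59434614, -0.2960718 ]), 1.0022175613580162)
top stand 0.87 (array([ 0.59455226, -0.29528295]), 1.0164920160833173)
cast (array([0.58558113, 0.32471065]), 1.0499906283771225)
[0.03041887 0.03932077 0.04191836]
turn [  0.    0.  -40.3] shift [ 0.3727 -0.0113 -0.0219]
```

View pics/b1.png

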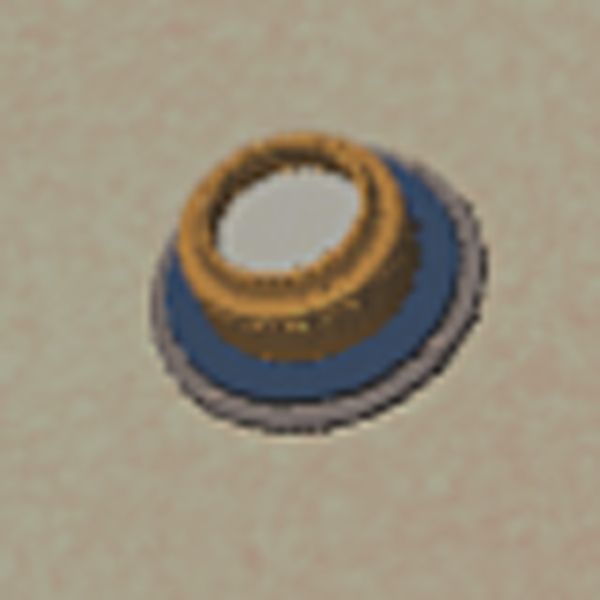

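Request:
drive_tool(
  deltas=[
    [0,0,-40,0.045,0,-0.005,-1],
    [0,0,-40,0.09,-0.003,-0.01,-1],
    [0,0,-40,0.135,-0.005,-0.015,-1],
    [0,0,-40,0.18,-0.007,-0.022,-1],
    [0,0,-40,0.225,-0.008,-0.022,-1],
    [0,0,-40,0.27,-0.009,-0.022,-1],
    [0,0,-40,0.315,-0.009,-0.022,-1],
    [0,0,-40,0.35,-0.009,-0.022,-1],
    [0,0,-40,0.369,-0.009,-0.022,-1],
    [0,0,-40,0.369,-0.009,-0.022,-1],
    [0,0,-40,0.369,-0.009,-0.022,-1],
    [0,0,-40,0.369,-0.009,-0.022,-1],
  ],
)

```text
time: 10.65
ee_pos: [0.585, 0.32, 0.1502]
eef_rot: [0.425, 0.905, -0.0, 0.0]
ft_force: [-0.2, 0.1, 0.7]
width: 0.0875
```

```bash
python3 - <<'E'
from h import *
for i in range(3): go((.583,.3245),.032,40); camera("top")
s=read_state();print(s["time"],s["ee_pos"],s["joint_positions"])
E
```

```text
turn [-0.   0.1 -0.3] shift [0.0048 0.0014 0.1182]
turn [-0.   0.  -0.3] shift [0.0045 0.0013 0.1183]
turn [ 0.   0.  -0.3] shift [0.004  0.0011 0.1183]
10.8 [0.58455877 0.32118451 0.15033207] [-0.81730203  0.48963149  0.33934884  1.46307747 -0.1673755   1.21717859
  0.23705626]
```

Request:
drive_tool(
  deltas=[
    [0,0,0,0,0,0,-1],
    [0,0,0,0,0,0,-1],
    [0,0,0,0,0,0,-1],
    [0,0,0,0,0,0,-1],
  ],
)

```text
time: 11.2
ee_pos: [0.584, 0.3228, 0.15]
eef_rot: [0.424, 0.906, 0.0, -0.0]
ft_force: [1.0, -0.4, 0.3]
width: 0.087
```

```bash
python3 - <<'E'
from h import *
for i in range(2): go((.583,.3245),.032,40); camera("top")
E
```

```text
turn [ 0.  -0.  -0.1] shift [0.0019 0.0004 0.118 ]
turn [-0.  -0.  -0.1] shift [0.0019 0.0004 0.118 ]
```

Request:
drive_tool(
  deltas=[
    [0,0,0,0.0015,0,0.03,-1],
    [0,0,0,0.0015,0,0.07,-1],
    [0,0,0,0.0015,0,0.1,-1],
    [0,0,0,0.0015,0,0.113,-1],
    [0,0,0,0.0015,0,0.118,-1],
    [0,0,0,0.0015,0,0.118,-0.6],
    [0,0,0,0.0015,0,0.118,-0.2],
    [0,0,0,0.0015,0,0.118,0.1],
    [0,0,0,0.0015,0,0.118,0.3],
    [0,0,0,0.0015,0,0.118,0.5],
    [0,0,0,0.0015,0,0.118,0.7],
    [0,0,0,0.0015,0,0.118,0.7],
  ],
  squeeze=8,
)

```text
time: 12.5
ee_pos: [0.583, 0.3239, 0.0321]
eef_rot: [0.424, 0.906, 0.0, -0.0]
ft_force: [-0.0, 0.1, 0.9]
width: 0.0387
```

Request:
drive_tool(
  deltas=[
    [0,0,0,0,0,0,0.7],
    [0,0,0,0,0,0,0.7],
    [0,0,0,0,0,0,0.7],
    [0,0,0,0,0,-0.008,0.7],
    [0,0,0,0,0,-0.025,0.7],
    [0,0,0,0,0,-0.05,0.7],
    [0,0,0,0,0,-0.075,0.7],
    [0,0,0,0,0,-0.085,0.7],
    [0,0,0,0,0,-0.085,0.7],
    [0,0,0,0,0,-0.085,0.7],
  ],
  squeeze=14,
)

```text
time: 13.5
ee_pos: [0.5827, 0.3238, 0.1165]
eef_rot: [0.424, 0.906, -0.0, -0.0]
ft_force: [0.1, -0.2, -1.5]
width: 0.0299
```

```bash
python3 - <<'E'
from h import *
go((.5927,-.2954),.117,0)
for c in("scene","top"):
    I,D=snap(c,f"pics/c1_{c}.png")
    for o in outline_of("cast",c)[:2]: print(c,o["score"],"cast",fit(c,"cast",o["pixels"],.085,(.58,.32)))
a=cv2.imread("pics/c1_scene.png");cv2.imwrite("pics/c1.png",cv2.resize(a[220:340,340:460],(600,600),interpolation=2))
E
```

```text
turn [-0.  -0.  39.9] shift [-4.816e-01 -3.894e-01 -4.000e-04]
scene 0.77 cast (array([0.58509369, 0.31724935]), 0.6495818920562446)
```

View pics/c1.png

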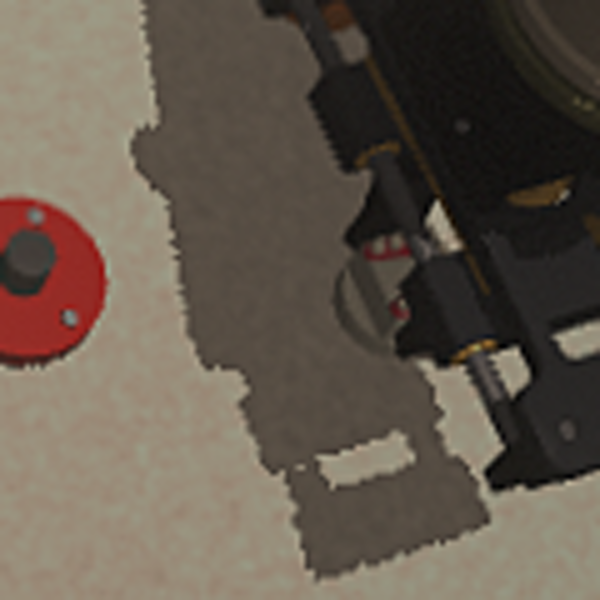

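Request:
drive_tool(
  deltas=[
    [0,0,0,-0.01,-0.008,0,0.7],
    [0,0,0,-0.033,-0.027,0,0.7],
    [0,0,0,-0.06,-0.0485,0,0.7],
    [0,0,0,-0.087,-0.07,0,0.7],
    [0,0,0,-0.114,-0.092,0,0.7],
    [0,0,0,-0.141,-0.114,0,0.7],
    [0,0,0,-0.168,-0.136,0,0.7],
    [0,0,0,-0.195,-0.158,0,0.7],
    [0,0,0,-0.222,-0.18,0,0.7],
    [0,0,0,-0.245,-0.198,0,0.7],
    [0,0,0,-0.26,-0.21,0,0.7],
    [0,0,0,-0.265,-0.214,0,0.7],
  ],
)

```text
time: 14.9
ee_pos: [0.5881, -0.0205, 0.1169]
eef_rot: [0.425, 0.905, -0.001, 0.0]
ft_force: [-0.3, 0.2, -0.6]
width: 0.0299
```

Request:
drive_tool(
  deltas=[
    [0,0,0,-0.01,-0.008,0,0.7],
    [0,0,0,-0.033,-0.027,0,0.7],
    [0,0,0,-0.06,-0.0485,0,0.7],
    [0,0,0,-0.087,-0.07,0,0.7],
    [0,0,0,-0.114,-0.092,0,0.7],
    [0,0,0,-0.141,-0.114,0,0.7],
    [0,0,0,-0.168,-0.136,0,0.7],
    [0,0,0,-0.19,-0.155,0,0.7],
    [0,0,0,-0.208,-0.169,0,0.7],
    [0,0,0,-0.216,-0.175,0,0.7],
    [0,0,0,-0.216,-0.175,0,0.7],
    [0,0,0,-0.216,-0.175,0,0.7],
  ],
)

```text
time: 16.1
ee_pos: [0.5934, -0.2929, 0.1167]
eef_rot: [0.423, 0.906, 0.001, -0.0]
ft_force: [0.9, 0.8, -0.5]
width: 0.0299
```

Request:
drive_tool(
  deltas=[
    [0,0,0,0,0,0,0.7],
    [0,0,0,0,0,0,0.7],
    [0,0,0,0,0,0,0.7],
    [0,0,0,0,0,0,0.7],
    [0,0,0,0,0,0,0.7],
    [0,0,0,0,0,0,0.7],
  ],
)

```text
time: 16.7
ee_pos: [0.5929, -0.2946, 0.117]
eef_rot: [0.424, 0.906, 0.0, -0.0]
ft_force: [-0.3, 0.4, -0.1]
width: 0.0299
```

```bash
python3 - <<'E'
from h import *
for i in range(2): go((.5927,-.2954),.06,40); camera("top")
s=read_state();print(s["time"],s["ee_pos"],s["width"],s["ft_force"])
I,D=snap("scene","pics/c2_scene.png")
for o in outline_of("cast","scene")[:2]: print(o["score"],"cast",fit("scene","cast",o["pixels"],.085,(.58,-.3)))
a=cv2.imread("pics/c2_scene.png");cv2.imwrite("pics/c2.png",cv2.resize(a[100:220,60:180],(600,600),interpolation=2))
E
```

```text
turn [ 0.  -0.  -0.1] shift [-0.0005 -0.0007  0.057 ]
turn [ 0.  -0.  -0.1] shift [-0.0005 -0.0007  0.057 ]
16.8 [ 0.59292983 -0.29462119  0.11701743] 0.030157040092625362 [ 0.00225705  0.17007584 -0.36134843]
```

View pics/c2.png

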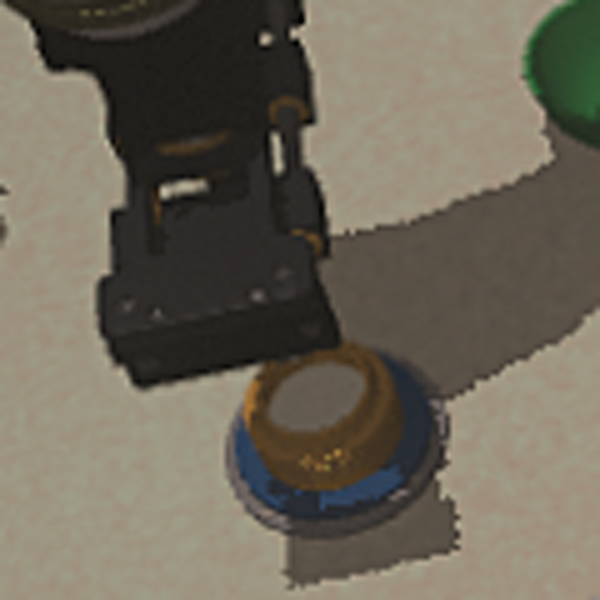

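Request:
drive_tool(
  deltas=[
    [0,0,0,-0.0004,-0.0005,0.015,0.7],
    [0,0,0,-0.0004,-0.0005,0.03,0.7],
    [0,0,0,-0.0004,-0.0005,0.037,0.7],
    [0,0,0,-0.0004,-0.0005,0.042,0.7],
    [0,0,0,-0.0004,-0.0005,0.046,0.7],
    [0,0,0,-0.0004,-0.0005,0.05,0.7],
    [0,0,0,-0.0004,-0.0005,0.05,0.7],
  ],
)

```text
time: 17.6
ee_pos: [0.5927, -0.2951, 0.0667]
eef_rot: [0.424, 0.906, 0.0, -0.0]
ft_force: [-0.2, -0.2, -1.1]
width: 0.0301
```

Request:
drive_tool(
  deltas=[
    [0,0,0,0,0,0.002,0.7],
    [0,0,0,0,0,0.004,0.7],
    [0,0,0,0,0,0.0055,0.7],
    [0,0,0,0,0,0.007,0.7],
    [0,0,0,0,0,0.007,0.7],
  ],
)

```text
time: 18.1
ee_pos: [0.5929, -0.2953, 0.0602]
eef_rot: [0.424, 0.906, 0.0, 0.0]
ft_force: [0.3, -0.2, 0.7]
width: 0.0302
```

Request:
drive_tool(
  deltas=[
    [0,0,0,0,0,0,0.4],
    [0,0,0,0,0,0,0],
    [0,0,0,0,0,0,-0.5],
    [0,0,0,0,0,-0.01,-1],
    [0,0,0,0,0,-0.04,-1],
    [0,0,0,0,0,-0.08,-1],
    [0,0,0,0,0,-0.1,-1],
    [0,0,40,0.04,0.03,-0.1,-1],
    [0,0,40,0.08,0.06,-0.1,-1],
    [0,0,40,0.12,0.1,-0.1,-1],
    [0,0,40,0.16,0.14,-0.1,-1],
    [0,0,40,0.2,0.17,-0.1,-1],
  ],
)

```text
time: 19.3
ee_pos: [0.5955, -0.0514, 0.161]
eef_rot: [0.71, 0.704, 0.001, 0.0]
ft_force: [0.2, 0.3, -0.8]
width: 0.087
```

```bash
python3 - <<'E'
from h import *
for c in("scene","top"):
    I,D=snap(c,f"pics/d1_{c}.png")
    for l,z,g in(("base",.01,(.593,-.295)),("cast",.028,(.593,-.295)),("ring",0,(.652,-.107))):
      for o in outline_of(l,c)[:2]:
        P,u,v=cloud(c,D,o["pixels"])
        print(c,l,round(o["score"],2),fit(c,l,o["pixels"],z,g), np.percentile(P[:,2],[50,97]) if len(P) else 0)
go((.652,-.107),.15,0)
a=cv2.imread("pics/d1_scene.png");cv2.imwrite("pics/d1.png",cv2.resize(a[150:230,85:165],(600,600),interpolation=2))
E
```

```text
scene base 0.67 (array([ 0.59301862, -0.29286746]), 0.9007118550200913) [0.03213498 0.04073109]
scene cast 0.69 (array([ 0.58962804, -0.29586903]), 0.9139438109659231) [0.05807546 0.06742529]
scene ring 0.79 (array([ 0.65126805, -0.10580134]), 0.9744719933965759) [0.02614073 0.0433441 ]
top base 0.77 (array([ 0.59377799, -0.2948703 ]), 0.9430784413313955) [0.03408881 0.04218302]
top cast 0.61 (array([ 0.59621032, -0.29589172]), 1.1546776016763367) [0.05969454 0.06931174]
turn [ 0.   0.  -0.2] shift [-0.0517  0.057   0.0104]
```

View pics/d1.png

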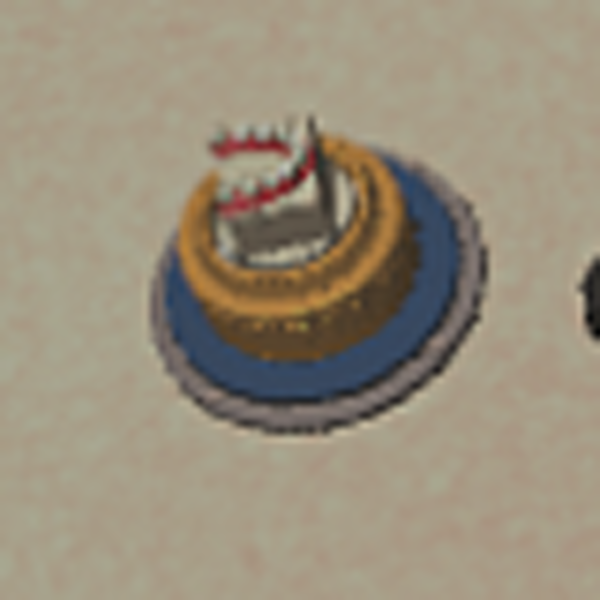

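Request:
drive_tool(
  deltas=[
    [0,0,0,-0.03,0.03,0,-1],
    [0,0,0,-0.05,0.055,0.01,-1],
    [0,0,0,-0.052,0.057,0.01,-1],
    [0,0,0,-0.052,0.057,0.01,-1],
    [0,0,0,-0.052,0.057,0.01,-1],
    [0,0,0,-0.052,0.057,0.01,-1],
    [0,0,0,-0.052,0.057,0.01,-1],
    [0,0,0,-0.052,0.057,0.01,-1],
    [0,0,0,-0.052,0.057,0.01,-1],
  ],
)

```text
time: 20.6
ee_pos: [0.6522, -0.1047, 0.1503]
eef_rot: [0.708, 0.707, 0.0, 0.0]
ft_force: [0.4, 0.1, 1.5]
width: 0.0874
```

```bash
python3 - <<'E'
from h import *
for i in range(2): go((.6517,-.1073),.034,0); camera("top")
E
```

```text
turn [ 0.  -0.  -0.1] shift [-0.0026 -0.0005  0.1163]
turn [ 0.  -0.  -0.1] shift [-0.0025 -0.0005  0.1162]
```

Request:
drive_tool(
  deltas=[
    [0,0,0,-0.0024,-0.0005,0.03,-1],
    [0,0,0,-0.0024,-0.0005,0.07,-1],
    [0,0,0,-0.0024,-0.0005,0.1,-1],
    [0,0,0,-0.0024,-0.0005,0.112,-1],
    [0,0,0,-0.0024,-0.0005,0.116,-1],
    [0,0,0,-0.0024,-0.0005,0.116,-1],
    [0,0,0,-0.0024,-0.0005,0.116,-1],
  ],
)

```text
time: 21.4
ee_pos: [0.6527, -0.1078, 0.0358]
eef_rot: [0.708, 0.706, 0.001, 0.001]
ft_force: [1.0, 0.5, -0.6]
width: 0.0871
```

Request:
drive_tool(
  deltas=[
    [0,0,0,0,0,0,-0.6],
    [0,0,0,0,0,0,-0.3],
    [0,0,0,0,0,0,0],
    [0,0,0,0,0,0,0.3],
    [0,0,0,0,0,0,0.3],
    [0,0,0,0,0,0,0.3],
    [0,0,0,0,0,-0.01,0.3],
    [0,0,0,0,0,-0.04,0.3],
    [0,0,0,0,0,-0.08,0.3],
    [0,0,0,0,0,-0.095,0.3],
    [0,0,0,0,0,-0.095,0.3],
    [0,0,0,0,0,-0.095,0.3],
  ],
  squeeze=20,
)

```text
time: 22.6
ee_pos: [0.6511, -0.1072, 0.1278]
eef_rot: [0.708, 0.706, -0.0, -0.001]
ft_force: [-0.5, 0.1, -2.4]
width: 0.0658
```

```bash
python3 - <<'E'
from h import *
go((.5927,-.2954),.129,0)
s=read_state();print(s["time"],s["ee_pos"],s["ft_force"],s["width"])
for c in("scene","top"):
    I,D=snap(c,f"pics/e1_{c}.png")
    for o in outline_of("ring",c)[:2]: print(c,o["score"],fit(c,"ring",o["pixels"],s["ee_pos"][2]-.034,(.65,-.1)))
E
```

```text
turn [-0.1 -0.  -0.1] shift [-0.1883 -0.0581 -0.0012]
22.6 [ 0.65114426 -0.10719972  0.12781298] [-0.45845106  0.13827534 -2.39487616] 0.06580221756718314
scene 0.73 (array([ 0.65406431, -0.08681444]), 0.46969540520050174)
scene 0.4 (array([0.70030058, 0.09423937]), 0.6205952901521714)
```

Request:
drive_tool(
  deltas=[
    [0,0,0,-0.01,-0.003,0,0.3],
    [0,0,0,-0.035,-0.011,0,0.3],
    [0,0,0,-0.07,-0.022,0,0.3],
    [0,0,0,-0.105,-0.033,0,0.3],
    [0,0,0,-0.14,-0.043,0,0.3],
    [0,0,0,-0.17,-0.053,0,0.3],
    [0,0,0,-0.185,-0.0575,0,0.3],
    [0,0,0,-0.188,-0.0585,0,0.3],
    [0,0,0,-0.188,-0.0585,0,0.3],
    [0,0,0,-0.188,-0.0585,0,0.3],
    [0,0,0,-0.188,-0.0585,0,0.3],
    [0,0,0,-0.188,-0.0585,0,0.3],
  ],
)

```text
time: 24.0
ee_pos: [0.5934, -0.2941, 0.1289]
eef_rot: [0.707, 0.707, 0.0, -0.0]
ft_force: [-0.5, 0.1, -1.2]
width: 0.0658
```

Request:
drive_tool(
  deltas=[
    [0,0,0,0,0,0,0.3],
    [0,0,0,0,0,0,0.3],
    [0,0,0,0,0,0,0.3],
    [0,0,0,0,0,0,0.3],
  ],
)

```text
time: 24.4
ee_pos: [0.5928, -0.2954, 0.129]
eef_rot: [0.708, 0.706, 0.0, -0.0]
ft_force: [0.8, -0.0, -1.3]
width: 0.0654
```

```bash
python3 - <<'E'
from h import *
for i in range(2): go((.5927,-.2954),.068,0); camera("top")
s=read_state();print(s["time"],s["ee_pos"],s["ft_force"],s["width"])
I,D=snap("scene","pics/e2_scene.png")
cv2.imwrite("pics/e2.png",cv2.resize(I[90:220,60:190,::-1],(600,600),interpolation=2))
E
```

```text
turn [ 0.  -0.  -0.1] shift [-0.     -0.0001  0.061 ]
turn [ 0.  -0.  -0.1] shift [ 0.     -0.0001  0.061 ]
24.5 [ 0.5927892  -0.29540932  0.12899928] [ 0.66507576 -0.09157987 -1.92120554] 0.06553582797364488
```

View pics/e2.png

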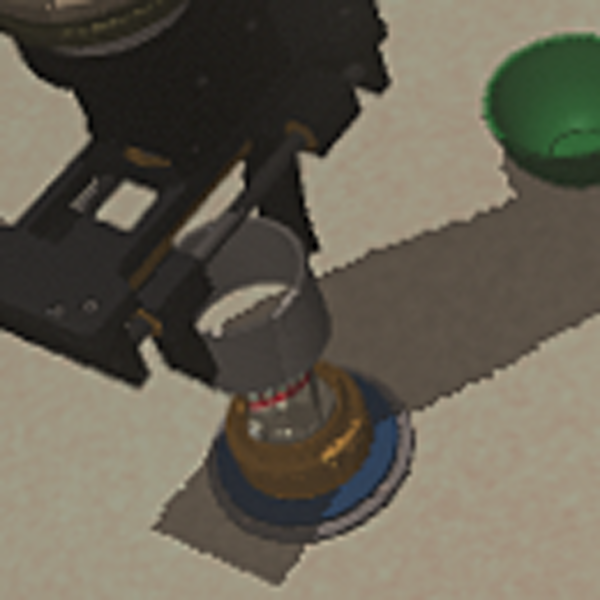

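Request:
drive_tool(
  deltas=[
    [0,0,0,0,0,0.012,0.3],
    [0,0,0,0,0,0.025,0.3],
    [0,0,0,0,0,0.035,0.3],
    [0,0,0,0,0,0.043,0.3],
    [0,0,0,0,0,0.049,0.3],
    [0,0,0,0,0,0.052,0.3],
    [0,0,0,0,0,0.054,0.3],
    [0,0,0,0,0,0.056,0.3],
    [0,0,0,0,0,0.056,0.3],
  ],
)

```text
time: 25.45
ee_pos: [0.5929, -0.2954, 0.073]
eef_rot: [0.708, 0.706, 0.0, 0.0]
ft_force: [0.4, -0.0, -1.1]
width: 0.0658
```

Request:
drive_tool(
  deltas=[
    [0,0,0,0,0,0.002,0.3],
    [0,0,0,0,0,0.0035,0.3],
    [0,0,0,0,0,0.005,0.3],
    [0,0,0,0,0,0.005,0.3],
  ],
)

```text
time: 25.85
ee_pos: [0.5929, -0.2955, 0.0685]
eef_rot: [0.708, 0.706, 0.0, 0.0]
ft_force: [-1.5, 1.3, 3.9]
width: 0.0652
```

Request:
drive_tool(
  deltas=[
    [0,0,0,0,0,0,-0.6],
    [0,0,0,0,0,0,-1],
    [0,0,0,0,0,0,-1],
    [0,0,0,0,0,-0.01,-1],
    [0,0,0,0,0,-0.05,-1],
    [0,0,0,0,0,-0.09,-1],
    [0,0,0,0.05,0.01,-0.09,-1],
    [0,0,0,0.1,0.02,-0.09,-1],
    [0,0,0,0.15,0.03,-0.09,-1],
    [0,0,0,0.2,0.04,-0.09,-1],
    [0,0,0,0.25,0.05,-0.09,-1],
    [0,0,0,0.3,0.06,-0.09,-1],
  ],
)

```text
time: 27.05
ee_pos: [0.6525, 0.0006, 0.1591]
eef_rot: [0.708, 0.706, 0.0, 0.0]
ft_force: [1.3, 0.7, 0.9]
width: 0.0873
```

```bash
python3 - <<'E'
from h import *
for c in("scene","top"):
    I,D=snap(c,f"pics/f1_{c}.png")
    for l,z,g in(("base",.01,(.593,-.295)),("ring",.034,(.593,-.295)),("lid",0,(.661,.078))):
      for o in outline_of(l,c)[:2]:
        P,u,v=cloud(c,D,o["pixels"])
        print(c,l,round(o["score"],2),fit(c,l,o["pixels"],z,g), np.percentile(P[:,2],[50,97]) if len(P) else 0)
go((.661,.078),.15,0)
a=cv2.imread("pics/f1_scene.png");cv2.imwrite("pics/f1.png",cv2.resize(a[130:230,75:175],(600,600),interpolation=2))
E
```

```text
scene base 0.61 (array([ 0.60701886, -0.27535524]), 0.34247374600195146) [0.02061345 0.0320042 ]
scene ring 0.63 (array([ 0.59346934, -0.29338131]), 1.0116625699463404) [0.06033554 0.07717673]
scene lid 0.8 (array([0.5913656 , 0.20529946]), 0.966488117220762) [0.0148856  0.03728046]
scene lid 0.77 (array([0.6603173 , 0.07931783]), 1.018213677924002) [0.01454311 0.03656318]
top base 0.56 (array([ 0.6014707 , -0.30670403]), 0.47110701809820965) [0.03533098 0.06255373]
top ring 0.68 (array([ 0.59402748, -0.29643469]), 0.9877136064222569) [0.06417174 0.08060782]
top ring 0.29 (array([ 0.45529416, -0.08571695]), 0.32744311241028023) [0.03231888 0.03906336]
top lid 0.97 (array([0.5938024 , 0.20280387]), 1.0490515132415847) [0.01548628 0.03815772]
turn [ 0.   0.  -0.3] shift [0.0814 0.0085 0.0084]
```

View pics/f1.png

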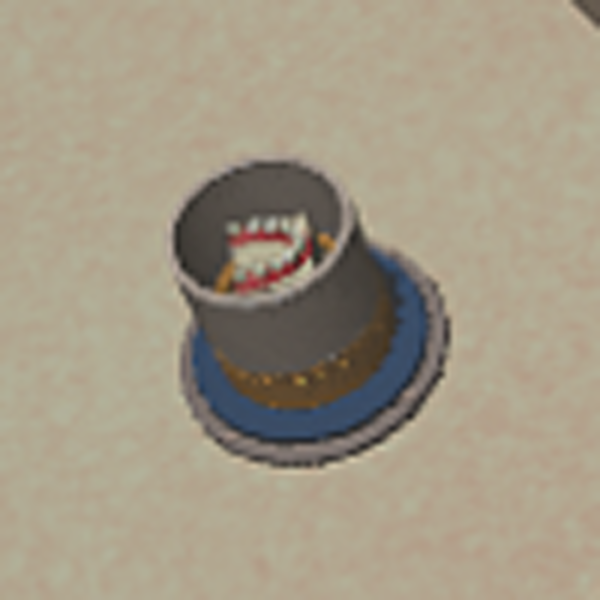

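Request:
drive_tool(
  deltas=[
    [0,0,0,0.04,0.004,0.004,-1],
    [0,0,0,0.07,0.0075,0.008,-1],
    [0,0,0,0.079,0.0085,0.009,-1],
    [0,0,0,0.079,0.0085,0.009,-1],
    [0,0,0,0.079,0.0085,0.009,-1],
    [0,0,0,0.079,0.0085,0.009,-1],
    [0,0,0,0.079,0.0085,0.009,-1],
    [0,0,0,0.079,0.0085,0.009,-1],
    [0,0,0,0.079,0.0085,0.009,-1],
    [0,0,0,0.079,0.0085,0.009,-1],
  ],
)

```text
time: 28.45
ee_pos: [0.6609, 0.0775, 0.1491]
eef_rot: [0.708, 0.706, 0.0, -0.0]
ft_force: [0.0, 0.2, -0.9]
width: 0.0871
```

```bash
python3 - <<'E'
from h import *
for i in range(2): go((.661,.078),.033,0); camera("top")
E
```

```text
turn [ 0.  -0.  -0.1] shift [5.000e-04 1.000e-04 1.161e-01]
turn [ 0.  -0.  -0.1] shift [4.000e-04 1.000e-04 1.161e-01]
```

Request:
drive_tool(
  deltas=[
    [0,0,0,0.0003,0,0.03,-1],
    [0,0,0,0.0003,0,0.07,-1],
    [0,0,0,0.0003,0,0.1,-1],
    [0,0,0,0.0003,0,0.112,-1],
    [0,0,0,0.0003,0,0.116,-0.5],
    [0,0,0,0.0003,0,0.116,0],
    [0,0,0,0.0003,0,0.116,0.3],
    [0,0,0,0.0003,0,0.116,0.6],
    [0,0,0,0.0003,0,0.116,0.8],
    [0,0,0,0.0003,0,0.116,0.9],
    [0,0,0,0.0003,0,0.116,0.9],
    [0,0,0,0.0003,0,0.116,0.9],
  ],
  squeeze=12,
)

```text
time: 29.75
ee_pos: [0.6609, 0.078, 0.0331]
eef_rot: [0.708, 0.706, 0.0, -0.0]
ft_force: [0.2, 0.8, 1.0]
width: 0.0311
```

Request:
drive_tool(
  deltas=[
    [0,0,0,0,0,0,0.9],
    [0,0,0,0,0,0,0.9],
    [0,0,0,0,0,0,0.9],
    [0,0,0,0,0,-0.01,0.9],
    [0,0,0,0,0,-0.03,0.9],
    [0,0,0,0,0,-0.06,0.9],
    [0,0,0,0,0,-0.09,0.9],
    [0,0,0,0,0,-0.115,0.9],
    [0,0,0,0,0,-0.12,0.9],
    [0,0,0,0,0,-0.12,0.9],
    [0,0,0,0,0,-0.12,0.9],
  ],
  squeeze=30,
)

```text
time: 30.85
ee_pos: [0.6601, 0.078, 0.1515]
eef_rot: [0.708, 0.706, -0.001, -0.001]
ft_force: [-0.5, 0.6, -2.7]
width: 0.019
```

```bash
python3 - <<'E'
from h import *
go((.5928,-.2952),.153,0)
s=read_state();print(s["time"],s["ee_pos"],s["ft_force"],s["width"])
for c in("scene","top"):
    I,D=snap(c,f"pics/g1_{c}.png")
    for o in outline_of("lid",c)[:2]: print(c,o["score"],fit(c,"lid",o["pixels"],s["ee_pos"][2]-.033,(.66,.08)))
E
```

```text
turn [-0.1  0.  -0.1] shift [-0.3733 -0.0666 -0.0013]
30.85 [0.66014172 0.07798683 0.15149753] [-0.47010638  0.62830593 -2.6798548 ] 0.01897580499882663
scene 0.85 (array([0.64573848, 0.20212427]), 0.6867628913608405)
scene 0.64 (array([0.66614257, 0.10633846]), 0.08194323483592136)
```

Request:
drive_tool(
  deltas=[
    [0,0,0,-0.01,-0.002,0,0.9],
    [0,0,0,-0.04,-0.008,0,0.9],
    [0,0,0,-0.08,-0.015,0,0.9],
    [0,0,0,-0.12,-0.022,0,0.9],
    [0,0,0,-0.16,-0.029,0,0.9],
    [0,0,0,-0.2,-0.036,0,0.9],
    [0,0,0,-0.24,-0.043,0,0.9],
    [0,0,0,-0.28,-0.05,0,0.9],
    [0,0,0,-0.32,-0.058,0,0.9],
    [0,0,0,-0.35,-0.064,0,0.9],
    [0,0,0,-0.368,-0.067,0,0.9],
    [0,0,0,-0.3732,-0.068,0,0.9],
  ],
)

```text
time: 32.25
ee_pos: [0.5902, -0.2988, 0.1529]
eef_rot: [0.709, 0.705, -0.001, 0.0]
ft_force: [0.3, -0.0, -2.2]
width: 0.0191
```

Request:
drive_tool(
  deltas=[
    [0,0,0,0,0,0,0.9],
    [0,0,0,0,0,0,0.9],
    [0,0,0,0,0,0,0.9],
    [0,0,0,0,0,0,0.9],
    [0,0,0,0,0,0,0.9],
    [0,0,0,0,0,0,0.9],
    [0,0,0,0,0,0,0.9],
    [0,0,0,0,0,0,0.9],
  ],
)

```text
time: 33.05
ee_pos: [0.5921, -0.2951, 0.153]
eef_rot: [0.708, 0.706, 0.0, -0.0]
ft_force: [0.0, 0.4, -1.9]
width: 0.019
```

```bash
python3 - <<'E'
from h import *
for i in range(2): go((.5928,-.2952),.105,0); camera("top")
s=read_state();print(s["time"],s["ee_pos"],s["ft_force"],s["width"])
I,D=snap("scene","pics/g2_scene.png")
cv2.imwrite("pics/g2.png",cv2.resize(I[90:220,60:190,::-1],(600,600),interpolation=2))
E
```

```text
turn [ 0.  -0.  -0.1] shift [-0.0001  0.0007  0.048 ]
turn [ 0.  -0.  -0.1] shift [-0.0001  0.0007  0.048 ]
33.15 [ 0.59213188 -0.29510294  0.15298972] [ 0.48788635 -0.21218664 -2.49665079] 0.018963712858238124
```

View pics/g2.png

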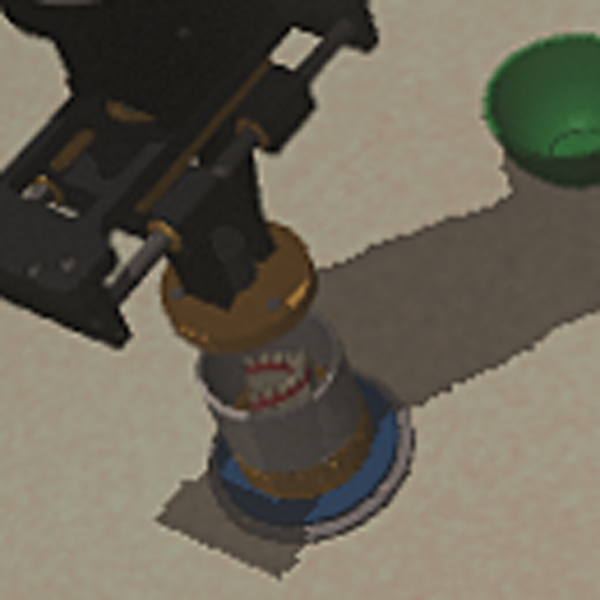

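Request:
drive_tool(
  deltas=[
    [0,0,0,0,0.0006,0.01,0.9],
    [0,0,0,0,0.0006,0.023,0.9],
    [0,0,0,0,0.0006,0.032,0.9],
    [0,0,0,0,0.0006,0.037,0.9],
    [0,0,0,0,0.0006,0.04,0.9],
    [0,0,0,0,0.0006,0.042,0.9],
    [0,0,0,0,0.0006,0.043,0.9],
    [0,0,0,0,0.0006,0.044,0.9],
    [0,0,0,0,0.0006,0.044,0.9],
  ],
)

```text
time: 34.1
ee_pos: [0.5928, -0.2951, 0.1091]
eef_rot: [0.708, 0.706, 0.0, 0.0]
ft_force: [-0.2, -0.5, -2.5]
width: 0.0192
```

Request:
drive_tool(
  deltas=[
    [0,0,0,0,0,0.0015,0.9],
    [0,0,0,0,0,0.003,0.9],
    [0,0,0,0,0,0.004,0.9],
    [0,0,0,0,0,0.004,0.9],
  ],
)

```text
time: 34.5
ee_pos: [0.5928, -0.2952, 0.1051]
eef_rot: [0.708, 0.706, 0.0, 0.0]
ft_force: [-0.4, -0.0, -0.6]
width: 0.0193
```

Right height, with the load nearly transferred. Release, back off and check.

Request:
drive_tool(
  deltas=[
    [0,0,0,0,0,0.0005,0.9],
    [0,0,0,0,0,0.0005,0.5],
    [0,0,0,0,0,0.0005,0],
    [0,0,0,0,0,0,-0.5],
    [0,0,0,0,0,-0.01,-0.5],
    [0,0,0,0,0,-0.05,-0.5],
    [0,0,0,0,0,-0.09,-0.5],
    [0,0,0,0.05,0,-0.1,-1],
    [0,0,0,0.1,0,-0.1,-1],
    [0,0,0,0.15,0,-0.1,-1],
    [0,0,0,0.2,0,-0.1,-1],
    [0,0,0,0.25,0,-0.1,-1],
  ],
)

```text
time: 35.7
ee_pos: [0.5931, -0.0442, 0.206]
eef_rot: [0.708, 0.706, 0.001, 0.0]
ft_force: [1.1, -0.3, 0.3]
width: 0.0857
```

Request:
drive_tool(
  deltas=[
    [0,0,0,0,0,0,-1],
    [0,0,0,0,0,0,-1],
    [0,0,0,0,0,0,-1],
    [0,0,0,0,0,0,-1],
    [0,0,0,0,0,0,-1],
  ],
)

```text
time: 36.2
ee_pos: [0.5932, -0.0476, 0.2052]
eef_rot: [0.709, 0.706, -0.0, 0.0]
ft_force: [-0.2, -0.5, 0.5]
width: 0.0869
```

```bash
python3 - <<'E'
from h import *
for c in("scene","top"):
    I,D=snap(c,f"pics/z_{c}.png")
    for l,z in(("ring",.034),("lid",.072)):
      for o in outline_of(l,c)[:2]:
        P,u,v=cloud(c,D,o["pixels"])
        print(c,l,round(o["score"],2),fit(c,l,o["pixels"],z,(.593,-.295)), np.percentile(P[:,2],[50,97]) if len(P) else 0)
    for l in("barecast","bowl","jar"):
      for o in outline_of(l,c)[:1]:
        P,u,v=cloud(c,D,o["pixels"]);print(c,l,np.round(P[P[:,2]>np.percentile(P[:,2],97)-.004].mean(0),3))
s=read_state();print(s["time"],s["ft_force"])
a=cv2.imread("pics/z_scene.png");cv2.imwrite("pics/z.png",cv2.resize(a[130:230,75:175],(600,600),interpolation=2))
E
```

```text
scene ring 0.71 (array([ 0.60583754, -0.27526152]), 0.46617342389428634) [0.05460399 0.07326828]
scene lid 0.95 (array([0.62525296, 0.20318086]), 0.79277386983911) [0.014772   0.03723852]
scene lid 0.7 (array([ 0.59344585, -0.29270247]), 1.0045085583050275) [0.08637748 0.10808856]
scene barecast [ 0.455 -0.087  0.034]
scene bowl [ 0.407 -0.272  0.065]
scene jar [0.406 0.279 0.057]
top lid 0.94 (array([ 0.59532825, -0.29456521]), 1.056102540276615) [0.08743471 0.11038816]
top lid 0.67 (array([0.58367721, 0.19061592]), 0.8856197985258715) [0.01575953 0.0385447 ]
top barecast [ 0.584 -0.276  0.013]
top bowl [ 0.377 -0.274  0.049]
top jar [0.407 0.276 0.059]
36.8 [-0.32852093  0.03897204  0.45027689]
```

View pics/z.png

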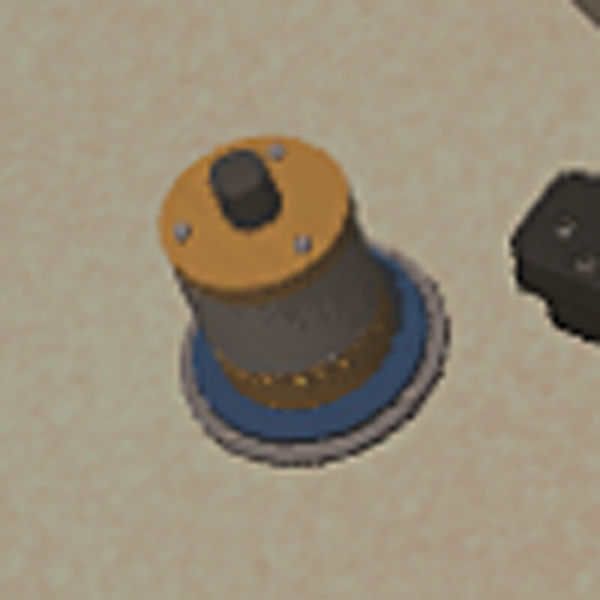

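```bash
python3 -c "
from bench import *
print(close_job())"
```

```text
the job is handed in; nothing more can be done
None
```

The flask is together on the blue stand, set down in the order asked: base, toothed cast, ring, brass lid. Each part was let go of before I took the next. I handed the job in at about 37 s on the clock, with the gripper clear and open.

**Seating:** The final picture shows the lid level and flush on the ring. The disc top read about 87 mm and the boss top 108–110 mm, where 88 and 110 mm are expected. The stack is centred on the stand to within about 2 mm, the level at which the two cameras agree. The cast stayed upright and in its well in every picture, the last of them taken before the lid went on.

**Bystanders:** I did not touch the yellow cast, bowl, jar or red lid. The final check found the jar and, from one camera each, the yellow cast and the bowl where they started. Two detections disagreed: the scene camera's bowl, about 30 mm off, and the top camera's yellow cast, placed at the stand. I took both as false reports. The red lid's outline was also poorly matched in that last check, though it was still in place just before I fetched the brass lid.

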